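# Close the nut mill's grinding plates with the loose crank

### The arm

A 6-joint arm with a two-finger parallel gripper is mounted at the origin on the work surface. World frame = base frame: x ahead of the robot, y to its left, z up, the work surface at z = 0. Lengths are in m, angles in rad, forces in N, time in s.
With the tool pointing down it reaches from about 0.225 to 0.875 m from the base axis. Payload 3.4 kg.
Tool frame: the origin (TCP) lies between the finger pads; the fingertips stand 8 mm ahead of it and the grasp point (between the pads) lies 11 mm behind it; z points along the fingers, y is the line along which they close (so a half turn about z gives the same grasp; the last joint's range is limited). The gripper opens to 85 mm and grips with 20 to 120 N. Pads are 22 mm wide; open, the fingers measure 114 mm over their backs; the gripper's body (76 mm by 85 mm) begins 54 mm behind the grasp point. The pads swing forward as they close: fully open they stand 13 mm farther back than shut.
Start: joints at [-1.385, 0.276, 1.505, -0, 1.361, -0.121], TCP at [0.174, -0.548, 0.239] pointing down, gripper open.
Joint ranges: [-2.89, 2.89], [-0.75, 2.08], [0.22, 2.7], [-1.18, 4.32], [0.11, 2.71], [-2.7, 2.7]. Speed limits (rad/s): [2.57, 2.57, 3.14, 3.14, 3.14, 3.14].

### API

Orientations are given as a unit quaternion [w, x, y, z].
In Python, from rig import manip gives the robot as it stands.
- The arm moves only by the tool move_arm, never from a script. Its argument "deltas" is a list that holds one entry, the list of rows, each a list of 5 numbers: the shift along the tool's x, y, z normalised to -1 to 1, where 1 is 80 cm, then the turn about the tool's z normalised to -1 to 1, where 1 is 120 degrees, then the closure, from -1 (fully open) to 1 (shut). In form: [[[tx, ty, tz, twist, grip], ...]]. A call has 1 to 12 rows; each row is the pose to reach, as a shift and turn from the pose commanded when the call began, along the tool's axes at that moment; what a row does not reach only later rows make up. A row lasts 1/10 s, in which the tool goes at most 50 mm and 8.59 degrees, less where a joint would pass 70% of its speed; a pose out of reach is approached as far as the arm can. A call with a number of a shift or a turn outside -1 to 1 is refused whole. A call with a gripper value outside its range is refused whole. The fingers move at their own pace and stop on an object; "squeeze" is the grip in N (left out, the last holds). Time passes only in rows, so rows that repeat a pose let the fingers close. It gives the time, the measured TCP pose, the force, the opening and the grip force at its end, in the units of the state.
- manip.get_state(): the state, without advancing time (a new reading comes with each control period).
- manip.get_image(name): name is "scene" or "top"; returns the picture (420x560x3 uint8, red, green, blue); there is no depth.
- manip.camera_params(name): a dict with "fx", "fy", "cx", "cy" (pixels), "R" (3x3) and "t" (3): a world point X has camera coordinates R X + t. Camera axes: x right, y down, z forward; pixel columns grow to the right and rows downward; lengths in m; the calibration is good to about 2 mm. A picture is of the moment at which its call begins. camera_params takes no time and is no camera call.
- manip.sign_off(): hands the job in; it is judged then, once.
The state is a dict: "clock": time; "qpos": joint angles; "qd": joint speeds; "effort": joint torques, N m; "position": TCP position; "ee_rot": TCP orientation; "contact_force": force on the tool from outside, world axes, zero at the start; "moment": the same for the moment, N m; "width": finger opening in m; "gripper_force": force on a finger pad.
Only numpy, scipy, OpenCV 4.12 (cv2) and the standard library are available. Lean on these libraries where they do the work, as an engineer would, in place of code of your own. Each camera call takes 0.05 s, during which the arm holds its last target. There are 200 camera calls.

### The job

Fit the loose crank fully home on the mill's upright square shaft without jamming it down, and wind it clockwise (seen from above) by its knob until the two plates meet, stopping as soon as you feel them meet so that the drive is not overwound. Then lift the crank off and set it down upright on the black rubber mat, with its hub wholly on the mat; leave everything else on the counter alone.

Things in the scene. Friction and masses are not known exactly. Their poses are not given: they have to be found in the camera images.
- crank_hub (a point): Centre of the hub of the loose aluminium crank (0.3 kg), 25 mm above its underside; z up. Square hub 36 x 36 x 50 mm, in its underside a blind square socket 18 mm wide, 32 mm deep, sides parallel to the hub's. An arm 20 mm wide runs along +x, flush with the hub's top and 10 mm thick, to the knob 75 mm from the hub's axis; the +y and -y faces are free to grip. Stands on its hub on the counter.
- crank_knob (a point): Middle of the crank's knob: black, upright, round, 22 mm across and 45 mm high, spinning freely on the end of the crank's arm. Its underside is 1 mm above the top of arm and hub; this point is 73.5 mm above the hub's underside.
- mill: The nut mill, fixed, hopper off: dark base plate 320 x 130 mm, aluminium housing 130 x 130 mm, 88 mm high, with the square shaft standing up from its middle; beyond it, towards the mill's +x, two upright steel discs 110 mm across face each other, tops 125 mm above the counter. Origin: on the counter straight below the shaft; z up.
- shaft_tip (a point): Centre of the top of the mill's upright square shaft, 123 mm above the counter; this frame does not turn with the shaft. Dark steel, 16 mm square, last 5 mm tapering to 9 mm. How the square is turned is not measured and differs each time: look, or try gently by feel; any of four ways round fits, with about 0.1 rad of play.
- shoulder (a point): Foot of the square shaft, on its axis, on top of the round shoulder 52 mm across, 95 mm above the counter. Fully home, the hub's underside rests on it. Turning the shaft takes about 0.15 Nm (2 to 3 N at the knob); it stays where it is left. About 0.3 to 0.75 of a turn clockwise closes the plates, at a firm stop.
- gap (a joint): Gap between the mill's two plates, m: 0 when they meet; 10 mm less for each clockwise turn of the shaft. Starts at 3 to 7.5 mm.
- coupling (a joint): Twist of the spring coupling between the square shaft and the mill's screw, rad, 0 at rest, negative when driven clockwise. 2 Nm per rad: about -0.08 while winding. It grows quickly once the plates have met; beyond 0.45 rad (0.9 Nm, 12 N at the knob) the drive is overwound.
- mat: Black rubber mat 150 x 150 mm, 4 mm thick, fixed on the counter. Origin: centre of its underside; x and y along its sides.
- jar_a: Clear plastic jar without a lid, 90 mm across and 90 mm high; leave alone. Origin: centre of its underside.
- jar_b: Another such clear jar; leave alone. Origin: centre of its underside.
- jar_full: Closed brown jar with white lid, 84 mm across, 95 mm high; leave alone. Origin: centre of its underside.
- sauce: Brown sauce bottle with red cap, 66 mm across, 190 mm high; leave alone. Origin: centre of its underside.
- jar_lid: White jar lid lying on the counter, 92 mm across, 14 mm high; leave alone. Origin: centre of its underside.
- spoon: Spoon lying on the counter; leave alone. Origin: under its middle.
Things that resemble listed ones, but are neither listed nor needed, are in the scene too. Of the things that look like the part that bears crank_hub, the middle-sized one is meant.

How it is judged:
On the way, in this order (a step that is already met when the one before it is completed fails the run):
1. the crank is fully home on the square shaft, its hub on the shoulder (horizontal distance between crank_hub and shaft_tip below 0.004 m and z of crank_hub in the frame of shaft_tip below 0.001 m and angle between crank_hub's own z axis and vertical below 0.08 rad and value of joint gap above 0.0015 m), for 0.2 s.
2. with the crank on the shaft, the plates have been wound together (horizontal distance between crank_hub and shaft_tip below 0.004 m and z of crank_hub in the frame of shaft_tip below 0.001 m and angle between crank_hub's own z axis and vertical below 0.08 rad and value of joint gap below 0.0006 m), for 0.1 s.
At the end, for the whole second after the job is handed in: The plates are together (gap under 0.8 mm) and the crank stands upright (within 0.1 rad), at rest and released, on the mat, its hub's centre within 60 mm of the mat's middle along each side and not more than 34 mm above the counter (value of joint gap below 0.0008 m and x of crank_hub in the frame of mat between -0.06 and 0.06 m and y of crank_hub in the frame of mat between -0.06 and 0.06 m and z of crank_hub in the frame of mat below 0.034 m and angle between crank_hub's own z axis and vertical below 0.1 rad and linear speed of crank below 0.02 m/s); the robot touches nothing.
It fails at once if the drive is overwound (coupling twisted more than 0.45 rad either way) (value of joint coupling above 0.45 rad or value of joint coupling below -0.45 rad).
It fails at once if the crank is pushed down on the top of the shaft with more than 40 N (socket less than 6 mm over the shaft) (contact force between crank and mill above 40 N and z of crank_hub in the frame of shaft_tip above 0.019 m).
It fails at once if the crank is dropped (falls faster than 0.5 m/s with no finger on it) (linear speed of crank above 0.5 m/s and contact force between the fingers and crank below 0.05 N).
It fails at once if another thing on the counter is shifted by more than 40 mm or tipped (distance of any of jar_a, jar_b, jar_full, sauce, jar_lid, spoon from where it was at the start of the episode above 0.04 m or angle between any of jar_a, jar_b, jar_full, sauce's own z axis and vertical above 0.5 rad).
It also fails if it takes over 72 s, if anything falls off the work surface, if the arm or the gripper's body presses on something with over 40 N, if the wrist force passes 120 N, or if a joint passes its speed limit or range.

## Working session

There is one attempt and no reset: what is moved stays moved. The work goes in short steps, Python scripts to look and compute and a tool call to move; the robot and the scene stay as the last step left them, time stands still between calls to the robot, and variables do not carry over. Pictures are saved under pics/ and viewed, at most 12 in all, crops included, and the job is handed in when it is done.

Besides the shell and the picture viewer there is one more tool, called after "Call:" by a JSON object that holds its "fn" and its "kwargs". move_arm: Moves the arm, as the interface text tells. Scaled input: -1 to 1 covers 80 cm each way for a shift and 120 degrees each way for a turn. Its arguments: {"type":"object","properties":{"deltas":{"type":"array","items":{"type":"array","items":{"type":"array","items":{"type":"number","minimum":-1,"maximum":1}}}},"squeeze":{"type":"number"}},"required":["deltas"]}

```bash
mkdir -p pics; ls
python3 - <<'E'
from rig import manip
import cv2,numpy as np
for n in("scene","top"):
    im=manip.get_image(n); cv2.imwrite(f"pics/{n}0.png",im[:,:,::-1]); p=manip.camera_params(n)
    R=np.array(p["R"]);t=np.array(p["t"]);print(n,p["fx"],p["cx"],p["cy"],-R.T@t,R.round(3).tolist())
print(manip.get_state())
E
```

```text
pics
scene 409.0206676535521 282.2135645321357 214.63292418399908 [1.24986672 0.32212115 0.94912314] [[-0.386, 0.922, -0.019], [0.669, 0.266, -0.694], [-0.636, -0.281, -0.719]]
top 501.59594254982443 274.9943778265213 205.91731847853987 [ 0.36936843 -0.01014422  1.36113312] [[-0.004, -1.0, -0.006], [-0.995, 0.005, -0.101], [0.101, 0.006, -0.995]]
{'clock': 0.1, 'qpos': array([-1.38496833e+00,  2.76562191e-01,  1.50601319e+00,  1.15291946e-05,
        1.36069705e+00, -1.21001230e-01]), 'qd': array([-0.00087398, -0.00104755, -0.00478799,  0.00076775, -0.00099079,
        0.00077159]), 'effort': array([ 1.57382718e-03, -4.17700124e+01, -2.46404511e+01, -1.43000057e-04,
        5.73706959e-03, -1.13334903e-05]), 'position': array([ 0.17358474, -0.5476945 ,  0.23850619]), 'ee_rot': array([-8.39630291e-04,  9.88254877e-01,  1.52812277e-01, -2.15850062e-05]), 'contact_force': array([ 0.92195455,  0.33622932, -0.18888838]), 'moment': array([ 0.01035574, -0.0502573 ,  0.04128335]), 'gripper_force': 0.0, 'width': 0.08555088591163904}
```

View pics/top0.png

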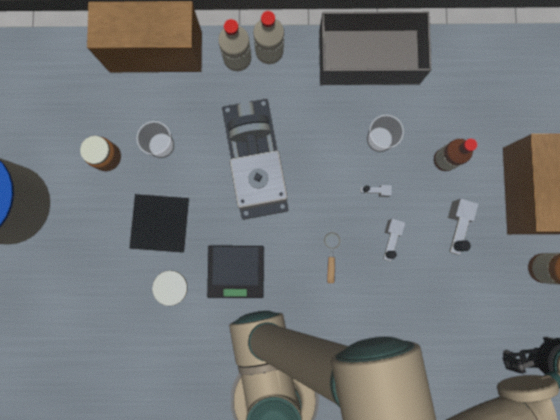

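View pics/scene0.png

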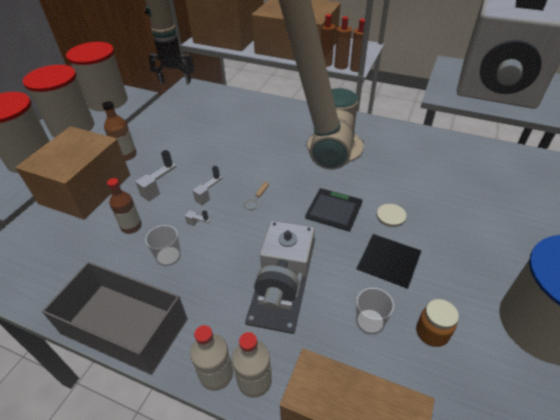

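Top view: three cranks, at about (378,190) small, (395,240) middle and (463,227) large. The middle-sized one, at (395,240), is meant. The mat is at (160,223) (the dark thing at (236,270) with a green display is a scale). The shaft is at (258,178). I'll confirm with an enlarged crop and measure.

```bash
cat > h.py <<'E'
from rig import manip
import cv2,numpy as np
def cam(n):
    p=manip.camera_params(n);return p,np.array(p["R"]),np.array(p["t"])
def ray(n,u,v,z):
    p,R,t=cam(n);c=-R.T@t;d=R.T@np.array([(u-p["cx"])/p["fx"],(v-p["cy"])/p["fy"],1]);return c+d*(z-c[2])/d[2]
def proj(n,X):
    p,R,t=cam(n);q=R@np.asarray(X,float)+t;return np.array([p["fx"]*q[0]/q[2]+p["cx"],p["fy"]*q[1]/q[2]+p["cy"]])
def blobs(mask,off=(0,0),amin=20):
    cs,_=cv2.findContours(mask.astype(np.uint8),cv2.RETR_EXTERNAL,cv2.CHAIN_APPROX_NONE)
    return [np.squeeze(c,1)+np.array(off) for c in cs if cv2.contourArea(c)>amin]
E
python3 - <<'E'
from h import *
im=cv2.imread("pics/top0.png")
a=cv2.resize(im[170:270,355:495],None,fx=5,fy=5,interpolation=cv2.INTER_CUBIC)[:, :]
a=cv2.resize(a,(560,400)); b=cv2.resize(im[153:203,233:283],(240,240),interpolation=cv2.INTER_CUBIC)
c=np.zeros((400,800,3),np.uint8);c[:,:560]=a;c[:240,560:]=b;cv2.imwrite("pics/crop.png",c)
g=im.max(2).astype(int)
# medium crank: bright top
x0,y0=375,212
sub=im[y0:268,x0:412]
for c in blobs(sub.min(2)>165,(x0,y0)): print("bright",cv2.contourArea(c),cv2.minAreaRect(c))
for c in blobs(sub.max(2)<60,(x0,y0),10): print("dark",cv2.contourArea(c),cv2.minAreaRect(c))
sub=im[190:260,120:200]
for c in blobs(sub.max(2)<50,(120,190),500):
    r=cv2.minAreaRect(c);print("mat",r);print([ray("top",*q,0.004)[:2].round(3).tolist() for q in cv2.boxPoints(r)],ray("top",*r[0],0.004))
print(ray("top",258,178,.123),ray("top",395,225,.05),ray("top",391,255,.0735))
E
```

```text
dark 31.5 ((390.5, 254.5), (5.0, 9.0), 90.0)
mat ((158.83712768554688, 222.90032958984375), (52.20856475830078, 52.60710144042969), 4.899092674255371)
[[0.398, 0.388], [0.541, 0.38], [0.528, 0.237], [0.386, 0.247]] [0.46279609 0.31302461 0.004     ]
[0.56573263 0.0390051  0.123     ] [ 0.45128842 -0.31613414  0.05      ] [ 0.37323634 -0.29828328  0.0735    ]
```

View pics/crop.png

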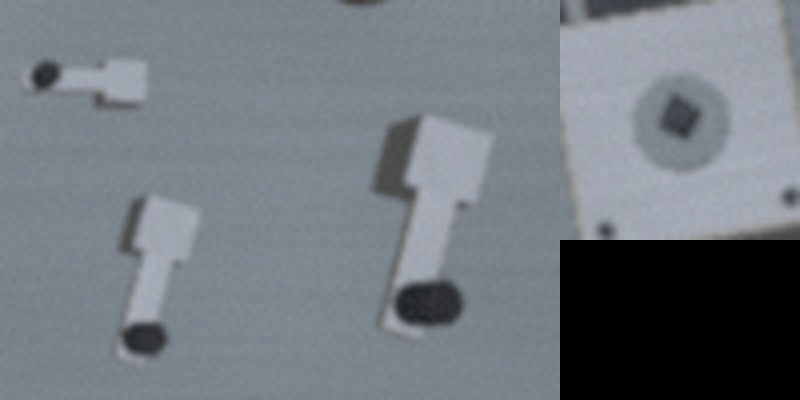

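The crop confirms it: the middle crank has its hub at about (397,227) and knob at about (391,254). Its hub side is about 13 px, or 34 mm, which fits 36 mm. The shaft shows as a dark square, turned roughly 45°, at about (258,177).

Run:
```python
from h import *
S=8
im=cv2.imread("pics/top0.png")
def up(x0,y0,x1,y1,s=S): return cv2.resize(im[y0:y1,x0:x1],None,fx=s,fy=s,interpolation=cv2.INTER_CUBIC)
def back(c,x0,y0,s=S): return (c+.5)/s-.5+np.array([x0,y0])
u=up(375,212,412,268); g=cv2.GaussianBlur(u,(0,0),3).min(2)
print("levels",np.percentile(g,[5,50,90,97]))
for th in(155,160,165):
    m=(g>th).astype(np.uint8)
    hubm=cv2.morphologyEx(m,cv2.MORPH_OPEN,np.ones((9*S,9*S)) if 0 else cv2.getStructuringElement(cv2.MORPH_ELLIPSE,(10*S,10*S)))
    for nm,mm in(("all",m),("hub",hubm)):
        for c in blobs(mm,amin=800):
            r=cv2.minAreaRect(c);b=back(cv2.boxPoints(r),375,212)
            w=np.array([ray("top",*q,.05)[:2] for q in b]);print(th,nm,w.mean(0).round(4),np.linalg.norm(np.diff(w,axis=0),axis=1).round(4)[:2],np.degrees(np.arctan2(*(w[1]-w[0])[::-1])).round(1),np.degrees(np.arctan2(*(w[2]-w[1])[::-1])).round(1))
# knob
m=cv2.GaussianBlur(u,(0,0),3).max(2)<75
for c in blobs(m,amin=500): 
    q=back(np.array(cv2.moments(c)["m10"]/cv2.moments(c)["m00"]),375,0)[0],back(np.array(cv2.moments(c)["m01"]/cv2.moments(c)["m00"]),0,212)[1]
    print("knob",q,ray("top",*q,.0735))
# shaft
u=up(245,165,271,191,10);g=cv2.GaussianBlur(u,(0,0),3).max(2)
for th in(80,95,105):
    for c in blobs(g<th,amin=800):
        r=cv2.minAreaRect(c);b=back(cv2.boxPoints(r),245,165,10);w=np.array([ray("top",*q,.118)[:2] for q in b]);print("shaft",th,w.mean(0).round(4),np.linalg.norm(np.diff(w,axis=0),axis=1).round(4)[:2],np.degrees(np.arctan2(*(w[1]-w[0])[::-1])).round(1))
# shoulder ring
g2=cv2.GaussianBlur(u,(0,0),3).max(2)
print(np.percentile(g2,[5,50,95]))
for th in(150,160,165):
    for c in blobs(g2<th,amin=20000):
        (cx,cy),rad=cv2.minEnclosingCircle(c);q=back(np.array([cx,cy]),245,165,10);print("ring",th,rad/10,ray("top",*q,.095))
p=proj("scene",[.566,.039,.12]);print("scene shaft px",p,proj("scene",[.456,-.32,.05]))
```

```text
levels [ 93. 125. 158. 163.]
155 all [ 0.4245 -0.312 ] [0.0792 0.0312] -19.8 -108.9
155 hub [ 0.4445 -0.3186] [0.0359 0.0299] -18.3 -107.4
160 all [ 0.4094 -0.3074] [0.0454 0.0147] -17.7 -106.6
knob (np.float64(390.65361259523104), np.float64(254.22157910359158)) [ 0.37521676 -0.29745515  0.0735    ]
shaft 80 [0.5685 0.0401] [0.0146 0.0139] -28.1
shaft 95 [0.5689 0.0401] [0.0175 0.0164] -26.4
shaft 105 [0.569  0.0402] [0.0192 0.018 ] -26.4
[ 85. 162. 181.]
ring 150 9.922172546386719 [0.56946224 0.04030503 0.095     ]
ring 160 10.564691925048828 [0.56978765 0.04037217 0.095     ]
ring 165 10.879463195800781 [0.56979308 0.04037454 0.095     ]
scene shaft px [289.01557851 230.59169474] [199.62446545 190.97054255]
```

```bash
cat >> h.py <<'E'
def yaw(q): return np.degrees(2*np.arctan2(q[2],q[1]))
def delta(frm,to):
    """frm,to: (x,y,z,theta_deg) tool pointing down -> normalised row"""
    a=np.radians(frm[3]);d=np.array(to[:3])-np.array(frm[:3])
    x=np.array([np.cos(a),np.sin(a),0]);y=np.array([np.sin(a),-np.cos(a),0])
    tw=-(to[3]-frm[3])
    return np.round([d@x/.8,d@y/.8,-d[2]/.8,tw/120],4).tolist()
def here():
    s=manip.get_state();return (*s["position"],yaw(s["ee_rot"]))
E
python3 - <<'E'
from h import *
print(here());h=here()
print(delta(h,(.446,-.3203,.17,90)))
E
```

```text
(np.float64(0.1735847417104034), np.float64(-0.5476944984162349), np.float64(0.23850618650458474), np.float64(17.57988121149807))
[0.4105, -0.1681, 0.0856, -0.6035]
```

Call:
{"fn": "move_arm", "kwargs": {"deltas": [[[0.2,-0.08,0,-0.3,-1],[0.4105,-0.1681,0.04,-0.6035,-1],[0.4105,-0.1681,0.0856,-0.6035,-1],[0.4105,-0.1681,0.0856,-0.6035,-1],[0.4105,-0.1681,0.0856,-0.6035,-1],[0.4105,-0.1681,0.0856,-0.6035,-1],[0.4105,-0.1681,0.0856,-0.6035,-1],[0.4105,-0.1681,0.0856,-0.6035,-1],[0.4105,-0.1681,0.0856,-0.6035,-1],[0.4105,-0.1681,0.0856,-0.6035,-1],[0.4105,-0.1681,0.0856,-0.6035,-1],[0.4105,-0.1681,0.0856,-0.6035,-1]]], "squeeze": 40}}

```text
clock: 1.3
position: [0.4458, -0.3212, 0.1708]
ee_rot: [0.0, 0.708, 0.706, -0.0]
contact_force: [0.2, -0.2, -0.4]
width: 0.0852
gripper_force: 0.0
```

Run:
```python
from h import *
h=here();print(h)
print(delta(h,(.446,-.3203,.11,161.7)),delta(h,(.446,-.3203,.02,161.7)))
im=manip.get_image("scene");cv2.imwrite("pics/s1.png",im[:,:,::-1]);x,y=map(int,proj("scene",[.42,-.31,.05]))
print(x,y)
cv2.imwrite("pics/s1c.png",cv2.resize(im[y-40:y+40,x-50:x+50,::-1],None,fx=6,fy=6,interpolation=cv2.INTER_CUBIC))
```

```text
(np.float64(0.445763935656458), np.float64(-0.32115825873793424), np.float64(0.1708490685198598), np.float64(89.89538163855858))
[0.0011, 0.0003, 0.0761, -0.5984] [0.0011, 0.0003, 0.1886, -0.5984]
207 184
```

View pics/s1c.png

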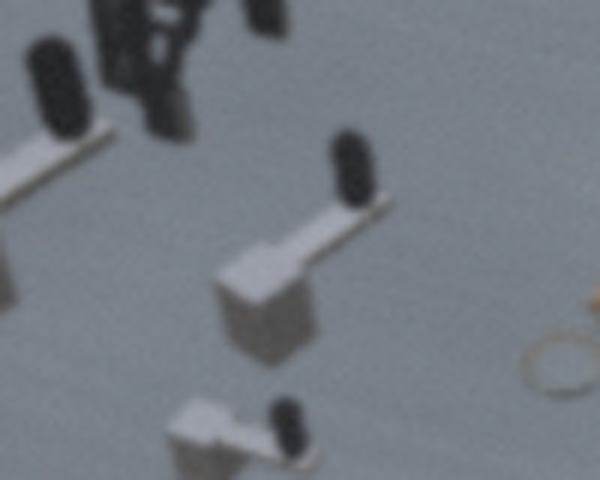

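The scene crop shows the middle crank free-standing. Its hub top is centred near crop (262,272), or px (200.6,189.3), and the knob middle is near (353,168), or px (215.8,172). The gripper is above it, out of the way.

Run:
```python
from h import *
print(ray("scene",157+262/6-.4,144+272/6-.4,.05),ray("scene",157+353/6-.4,144+168/6-.4,.0735))
```

```text
[ 0.44667982 -0.32311153  0.05      ] [ 0.37465414 -0.30309818  0.0735    ]
```

Call:
{"fn": "move_arm", "kwargs": {"deltas": [[[0.001,0,0.03,-0.2,-1],[0.001,0,0.07,-0.4,-1],[0.001,0,0.07,-0.5984,-1],[0.001,0,0.07,-0.5984,-1],[0.001,0,0.07,-0.5984,-1],[0.001,0,0.07,-0.5984,-1],[0.001,0,0.07,-0.5984,-1],[0.001,0,0.07,-0.5984,-1],[0.001,0,0.07,-0.5984,-1],[0.001,0,0.07,-0.5984,-1]]]}}

```text
clock: 2.35
position: [0.4458, -0.3205, 0.115]
ee_rot: [0.0, 0.159, 0.987, -0.0]
contact_force: [0.0, -0.1, 0.3]
width: 0.0855
gripper_force: 0.0
```

Call:
{"fn": "move_arm", "kwargs": {"deltas": [[[0,0,0.04,0,-1],[0,0,0.08,0,-1],[0,0,0.11,0,-1],[0,0,0.1187,0,-1],[0,0,0.1187,0,0],[0,0,0.1187,0,0.5],[0,0,0.1187,0,1],[0,0,0.1187,0,1],[0,0,0.1187,0,1],[0,0,0.1187,0,1],[0,0,0.1187,0,1]]], "squeeze": 40}}

```text
clock: 3.45
position: [0.4469, -0.321, 0.0214]
ee_rot: [0.001, 0.158, 0.987, -0.001]
contact_force: [0.1, -0.8, 6.6]
width: 0.0353
gripper_force: 41.1
```

Run:
```python
from h import *
for n,x0,y0 in(("top",245,165),("scene",275,218)):
    im=cv2.imread(f"pics/{n}0.png");s=10
    u=cv2.resize(im[y0:y0+26,x0:x0+28],None,fx=s,fy=s,interpolation=cv2.INTER_CUBIC);g=cv2.GaussianBlur(u,(0,0),4).max(2)
    print(n,np.percentile(g,[1,20,50]))
    for th in(90,105):
        for c in blobs(g<th,amin=800):
            p=cv2.approxPolyDP(c.reshape(-1,1,2),6,True)[:,0]
            px=(p+.5)/s-.5+[x0,y0];w=np.array([ray(n,*q,.118)[:2] for q in px]);e=np.roll(w,-1,0)-w
            print(th,w.round(4).tolist(),"len",np.linalg.norm(e,axis=1).round(4),"ang90",(np.degrees(np.arctan2(e[:,1],e[:,0]))%90).round(0))
    cv2.imwrite(f"pics/z{n}.png",u)
a,b=cv2.imread("pics/ztop.png"),cv2.imread("pics/zscene.png");cv2.imwrite("pics/z.png",np.hstack([a,b]))
h=here();print(h);print(delta(h,(.5685,.040,.19,h[3])),delta(h,(.446,-.321,.19,h[3])))
```

```text
top [ 70. 141. 168.]
90 [[0.5788, 0.0428], [0.5652, 0.0486], [0.5593, 0.0371], [0.5712, 0.0313]] len [0.0148 0.0129 0.0132 0.0138] ang90 [67. 63. 64. 56.]
105 [[0.5804, 0.0431], [0.5733, 0.0481], [0.5652, 0.0501], [0.5616, 0.0468], [0.5583, 0.0366], [0.5719, 0.0303]] len [0.0087 0.0083 0.0048 0.0108 0.015  0.0153] ang90 [55. 76. 42. 72. 65. 57.]
scene [ 53. 132. 146.]
90 [[0.5676, 0.0336], [0.5778, 0.0287], [0.5909, 0.0335], [0.5965, 0.0402], [0.5976, 0.0479], [0.5862, 0.0528], [0.5751, 0.0489], [0.5684, 0.0406]] len [0.0113 0.0139 0.0088 0.0077 0.0124 0.0117 0.0107 0.0071] ang90 [64. 20. 50. 82. 67. 19. 51. 84.]
105 [[0.565, 0.0352], [0.5736, 0.0284], [0.5801, 0.0279], [0.5951, 0.0353], [0.5999, 0.0468], [0.5957, 0.0508], [0.5842, 0.054], [0.5709, 0.0478]] len [0.0109 0.0065 0.0168 0.0125 0.0058 0.0119 0.0147 0.0139] ang90 [52. 85. 26. 67. 47. 75. 25. 65.]
(np.float64(0.4469429597562553), np.float64(-0.32100175247858304), np.float64(0.02135815464136984), np.float64(161.80895887922225))
[-0.0035, 0.4761, -0.2108, -0.0] [0.0011, -0.0004, -0.2108, -0.0]
```

View pics/z.png

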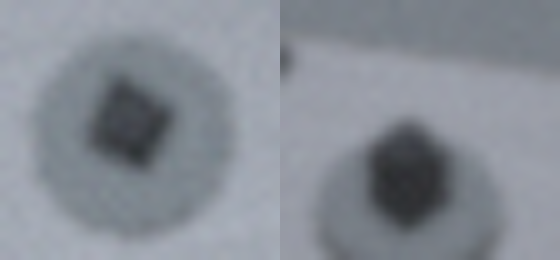

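The shaft square reads about 62° (mod 90°), centred near (0.570, 0.040). I'll lift and hover above it at crank yaw 152°.

Call:
{"fn": "move_arm", "kwargs": {"deltas": [[[0,0,-0.02,0,1],[0,0,-0.07,0,1],[0,0,-0.13,0,1],[0,0,-0.19,0,1],[0,0.05,-0.2108,0,1],[0,0.11,-0.2108,0.03,1],[0,0.17,-0.2108,0.06,1],[0,0.23,-0.2108,0.0817,1],[0,0.29,-0.2108,0.0817,1],[0,0.35,-0.2108,0.0817,1],[-0.003,0.41,-0.2108,0.0817,1],[-0.005,0.45,-0.2108,0.0817,1]]]}}

```text
clock: 4.65
position: [0.5621, 0.0242, 0.1878]
ee_rot: [-0.001, 0.241, 0.971, 0.001]
contact_force: [1.0, -1.1, -3.3]
width: 0.0356
gripper_force: 41.5
```

Run:
```python
from h import *
h=here();print(h,manip.get_state()["contact_force"]);print(delta(h,(.570,.0403,.185,152)))
```

```text
(np.float64(0.5621370457380293), np.float64(0.024202382282176527), np.float64(0.1878475583575616), np.float64(152.10283119710542)) [ 1.02339261 -1.05708531 -3.2996885 ]
[0.0007, 0.0224, 0.0036, 0.0009]
```

Call:
{"fn": "move_arm", "kwargs": {"deltas": [[[0.0007,0.0224,0.02,0.0009,1],[0.0007,0.0224,0.04,0.0009,1],[0.0007,0.0224,0.04,0.0009,1],[0.0007,0.0224,0.04,0.0009,1]]]}}

```text
clock: 5.05
position: [0.5694, 0.0368, 0.1559]
ee_rot: [-0.001, 0.243, 0.97, -0.0]
contact_force: [1.4, 0.5, -3.2]
width: 0.0354
gripper_force: 41.4
```

Run:
```python
from h import *
h=here();print(h,manip.get_state()["contact_force"])
a=manip.get_image("top")[:,:,::-1];b=manip.get_image("scene")[:,:,::-1]
cv2.imwrite("pics/t2.png",a);cv2.imwrite("pics/s2.png",b)
A=cv2.resize(a[140:215,210:310],(400,300),interpolation=cv2.INTER_CUBIC);B=cv2.resize(b[165:265,240:340],(400,400),interpolation=cv2.INTER_CUBIC)
o=np.zeros((400,800,3),np.uint8);o[:300,:400]=A;o[:,400:]=B;cv2.imwrite("pics/h2.png",o)
u=h[3]*np.pi/180;hub=np.array([h[0],h[1],h[2]-.0214])
k=hub+[.075*np.cos(u),.075*np.sin(u),.0735];print("expect knob",k,proj("top",k),proj("scene",k))
```

```text
(np.float64(0.5694014560087575), np.float64(0.03681608459738169), np.float64(0.15592000561834252), np.float64(151.89387627939388)) [ 1.39866471  0.50654785 -3.17240689]
expect knob [0.50324572 0.07214905 0.20802001] [242.24441873 199.01955108] [309.39485771 195.29556514]
```

View pics/h2.png

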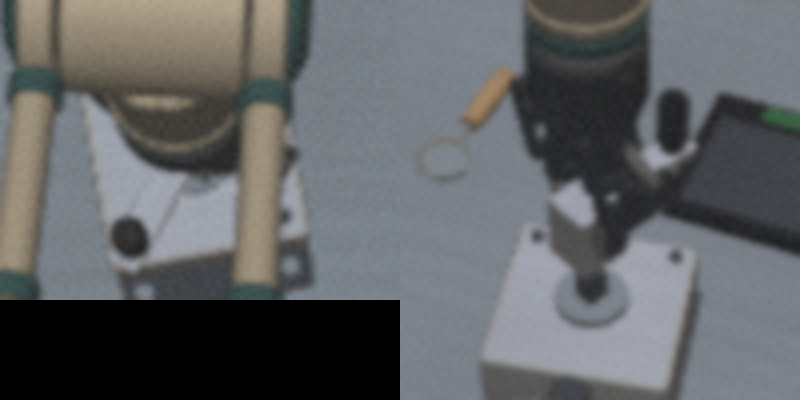

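The knob is at top px (242.3,199.3) against a predicted (242.2,199.0). In the scene view it is at (308,195.5) against (309.4,195.3). So the grasp offset is within about 2 to 3 mm. The hub hangs just above the shaft, so I'll lower it gently.

Call:
{"fn": "move_arm", "kwargs": {"deltas": [[[0,0,0,0,1],[0,0,0.005,0,1],[0,0,0.01,0,1],[0,0,0.0138,0,1],[0,0,0.0163,0,1],[0,0,0.0163,0,1]]]}}

```text
clock: 5.75
position: [0.5699, 0.0368, 0.1429]
ee_rot: [-0.0, 0.243, 0.97, -0.0]
contact_force: [-0.4, -0.2, -3.5]
width: 0.0351
gripper_force: 41.5
```

Call:
{"fn": "move_arm", "kwargs": {"deltas": [[[0.001,0.002,0,0,1],[0.002,0.004,0,0,1],[0.002,0.004,0,0,1],[0.002,0.004,0.0025,0,1],[0.002,0.004,0.0038,0,1],[0.002,0.004,0.0038,0,1]]]}}

```text
clock: 6.35
position: [0.5701, 0.0404, 0.1401]
ee_rot: [-0.0, 0.243, 0.97, -0.0]
contact_force: [-0.2, 0.3, -3.7]
width: 0.0353
gripper_force: 41.5
```

Call:
{"fn": "move_arm", "kwargs": {"deltas": [[[0,0,0.0013,0,1],[0,0,0.0025,0,1],[0,0,0.0038,0,1],[0,0,0.0038,0,1]]]}}

```text
clock: 6.75
position: [0.5704, 0.0404, 0.1372]
ee_rot: [0.0, 0.243, 0.97, -0.0]
contact_force: [-0.8, -0.6, -4.1]
width: 0.0358
gripper_force: 41.5
```

Call:
{"fn": "move_arm", "kwargs": {"deltas": [[[0,0,0.003,0,1],[0,0,0.006,0,1],[0,0,0.009,0,1],[0,0,0.012,0,1],[0,0,0.012,0,1]]]}}

```text
clock: 7.25
position: [0.5704, 0.0403, 0.1274]
ee_rot: [-0.0, 0.243, 0.97, -0.0]
contact_force: [0.7, -0.3, -4.4]
width: 0.0359
gripper_force: 41.5
```

Call:
{"fn": "move_arm", "kwargs": {"deltas": [[[0,0,0.003,0,1],[0,0,0.006,0,1],[0,0,0.009,0,1],[0,0,0.012,0,1],[0,0,0.0133,0,1],[0,0,0.0133,0,1],[0,0,0.0133,0,1]]]}}

```text
clock: 7.95
position: [0.5704, 0.0403, 0.117]
ee_rot: [0.0, 0.243, 0.97, -0.0]
contact_force: [1.1, -1.7, -4.9]
width: 0.0356
gripper_force: 41.5
```

Call:
{"fn": "move_arm", "kwargs": {"deltas": [[[0,0,0.001,0,1],[0,0,0.0018,0,1],[0,0,0.0018,0,1],[0,0,0.0018,0,1]]]}}

```text
clock: 8.35
position: [0.5704, 0.0404, 0.1164]
ee_rot: [0.0, 0.243, 0.97, -0.0]
contact_force: [-0.8, -0.4, 2.9]
width: 0.0357
gripper_force: 42.1
```

Contact on the shoulder at the expected height (TCP 0.1164, the same offset as on the counter). The crank is home. I'll release, rise and go over the knob.

Call:
{"fn": "move_arm", "kwargs": {"deltas": [[[0,0,0,0,1],[0,0,0,0,0],[0,0,0,0,-1],[0,0,0,0,-1],[0,0,0,0,-1],[0,0,-0.04,0,-1],[0,0,-0.1,0,-1],[0,0,-0.117,0,-1],[0.05,0,-0.117,0,-1],[0.0938,0,-0.117,0,-1],[0.0938,0,-0.117,0,-1],[0.0938,0,-0.117,0,-1]]], "squeeze": 25}}

```text
clock: 9.55
position: [0.5039, 0.076, 0.2096]
ee_rot: [0.001, 0.242, 0.97, -0.0]
contact_force: [-0.3, 0.3, 0.6]
width: 0.0854
gripper_force: 0.0
```

Run:
```python
from h import *
h=here();print(h)
a=manip.get_image("top")[:,:,::-1];b=manip.get_image("scene")[:,:,::-1]
cv2.imwrite("pics/s3.png",b)
A=cv2.resize(a[140:215,210:310],(400,300),interpolation=cv2.INTER_CUBIC);B=cv2.resize(b[165:265,240:340],(400,400),interpolation=cv2.INTER_CUBIC)
o=np.zeros((400,800,3),np.uint8);o[:300,:400]=A;o[:,400:]=B;cv2.imwrite("pics/h3.png",o)
k=[.5038,.0756,.1685];print(proj("top",k),proj("scene",k),proj("scene",[.570,.0404,.145]))
```

```text
(np.float64(0.503935178909057), np.float64(0.07603457235712657), np.float64(0.20959139969297585), np.float64(151.95314555225602))
[241.97698273 200.69518118] [310.10133941 206.40788994] [288.87518034 225.52374404]
```

View pics/h3.png

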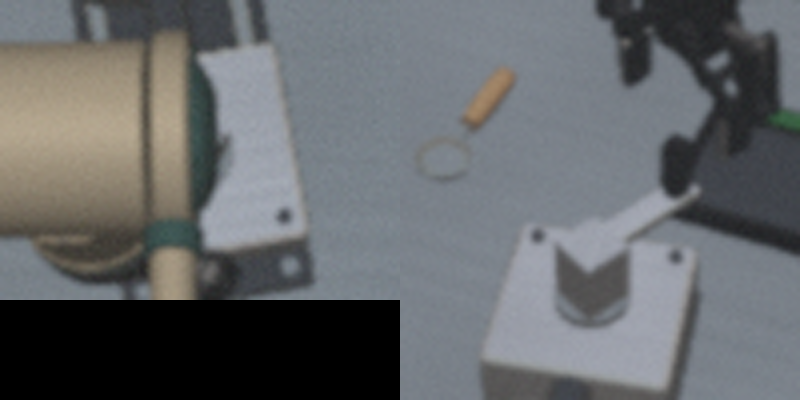

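The hub is seated on the shoulder ring, and the knob at scene px (309,206) is where predicted. I'll lower onto it and grip.

Call:
{"fn": "move_arm", "kwargs": {"deltas": [[[0,0,0.03,0,-1],[0,0,0.062,0,-1],[0,0,0.062,0,0],[0,0,0.062,0,1],[0,0,0.062,0,1],[0,0,0.062,0,1],[0,0,0.062,0,1],[0,0,0.062,0,1],[0,0,0.062,0,1]]], "squeeze": 30}}

```text
clock: 10.55
position: [0.5048, 0.0758, 0.1606]
ee_rot: [0.001, 0.243, 0.97, 0.0]
contact_force: [-0.5, 0.3, 4.4]
width: 0.0213
gripper_force: 29.5
```

```bash
cat >> h.py <<'E'
def arc(phi0,phis,th,r=.075):
    """rows (tx,ty) to go from crank yaw phi0 to each phi, tool yaw th"""
    f=lambda p:np.array([r*np.cos(np.radians(p)),r*np.sin(np.radians(p)),0])
    return [delta((*f(phi0),th),(*f(p),th))[:2] for p in phis]
E
python3 - <<'E'
from h import *
s=manip.get_state();print(here(),s["contact_force"],s["width"])
print(arc(152,range(147,96,-5),152))
E
```

```text
(np.float64(0.5047882786606998), np.float64(0.07579727529025046), np.float64(0.1605842484419737), np.float64(151.90110431864565)) [-0.45292785  0.26117591  4.40077934] 0.02134955820604873
[[-0.0004, 0.0082], [-0.0014, 0.0163], [-0.0032, 0.0243], [-0.0057, 0.0321], [-0.0088, 0.0396], [-0.0126, 0.0469], [-0.017, 0.0538], [-0.0219, 0.0603], [-0.0275, 0.0663], [-0.0335, 0.0718], [-0.04, 0.0768]]
```

Call:
{"fn": "move_arm", "kwargs": {"deltas": [[[-0.0004,0.0082,0,0,1],[-0.0014,0.0163,0,0,1],[-0.0032,0.0243,0,0,1],[-0.0057,0.0321,0,0,1],[-0.0088,0.0396,0,0,1],[-0.0126,0.0469,0,0,1],[-0.017,0.0538,0,0,1],[-0.0219,0.0603,0,0,1],[-0.0275,0.0663,0,0,1],[-0.0335,0.0718,0,0,1],[-0.04,0.0768,0,0,1],[-0.04,0.0768,0,0,1]]]}}

```text
clock: 11.75
position: [0.5607, 0.1147, 0.1598]
ee_rot: [-0.001, 0.242, 0.97, -0.001]
contact_force: [-2.9, -3.5, 7.1]
width: 0.0212
gripper_force: 30.5
```

```bash
cat >> h.py <<'E'
def rep(c=(.5704,.0403)):
    s=manip.get_state();p=s["position"][:2]-c;phi=np.degrees(np.arctan2(p[1],p[0]));u=p/np.linalg.norm(p);t=np.array([u[1],-u[0]])
    f=s["contact_force"];print("phi",phi.round(1),"r",np.linalg.norm(p).round(4),"yaw",yaw(s["ee_rot"]).round(1),"Ftan(cw)",(f[:2]@t).round(2),"Frad",(f[:2]@u).round(2),"Fz",f[2].round(2),"z",s["position"][2].round(4))
E
python3 - <<'E'
from h import *
rep();print(arc(97,range(92,51,-5),152))
E
```

```text
phi 97.5 r 0.075 yaw 151.9 Ftan(cw) -3.35 Frad -3.05 Fz 7.14 z 0.1598
[[-0.0069, 0.0044], [-0.0142, 0.0082], [-0.0217, 0.0113], [-0.0295, 0.0138], [-0.0375, 0.0155], [-0.0456, 0.0166], [-0.0538, 0.017], [-0.0619, 0.0166], [-0.0701, 0.0155]]
```

Call:
{"fn": "move_arm", "kwargs": {"deltas": [[[-0.0069,0.0044,0,0,1],[-0.0142,0.0082,0,0,1],[-0.0217,0.0113,0,0,1],[-0.0295,0.0138,0,0,1],[-0.0375,0.0155,0,0,1],[-0.0456,0.0166,0,0,1],[-0.0538,0.017,0,0,1],[-0.0619,0.0166,0,0,1],[-0.0701,0.0155,0,0,1],[-0.0701,0.0155,0,0,1]]]}}

```text
clock: 12.75
position: [0.6157, 0.1013, 0.1601]
ee_rot: [-0.002, 0.243, 0.97, 0.001]
contact_force: [-3.7, 2.2, 9.0]
width: 0.0214
gripper_force: 30.5
```

Run:
```python
from h import *
rep();print(arc(52,(48,44,40),152))
im=manip.get_image("scene");cv2.imwrite("pics/s4.png",im[:,:,::-1])
a=cv2.imread("pics/s3.png")[215:335,235:335];b=im[215:335,235:335,::-1]
cv2.imwrite("pics/gap.png",cv2.resize(np.hstack([a,b]),(800,480),interpolation=cv2.INTER_CUBIC))
```

```text
phi 53.4 r 0.076 yaw 151.9 Ftan(cw) -4.32 Frad -0.46 Fz 8.98 z 0.1601
[[-0.0064, -0.0014], [-0.0127, -0.0032], [-0.0188, -0.0054]]
```

View pics/gap.png

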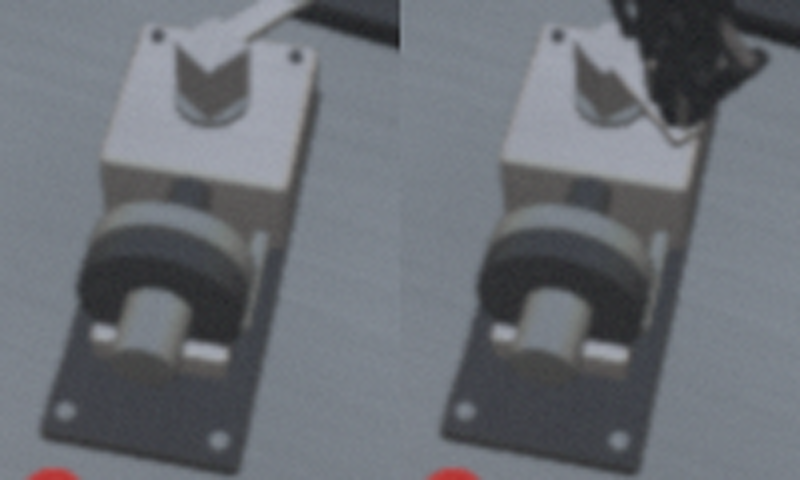

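The crank followed (arm now at about 53°) and the hub is still seated. The gap isn't readable at this resolution, so I'll wind in 12° steps by feel.

Call:
{"fn": "move_arm", "kwargs": {"deltas": [[[-0.0064,-0.0014,0,0,1],[-0.0127,-0.0032,0,0,1],[-0.0188,-0.0054,0,0,1],[-0.0188,-0.0054,0,0,1]]]}}

```text
clock: 13.2
position: [0.6272, 0.0911, 0.1602]
ee_rot: [-0.002, 0.243, 0.97, 0.002]
contact_force: [-2.5, 3.6, 8.8]
width: 0.0215
gripper_force: 30.3
```

Run:
```python
from h import *
rep()
for a in(40,28,16,4):print(a,arc(a,(a-4,a-8,a-12),152))
```

```text
phi 41.8 r 0.0762 yaw 151.9 Ftan(cw) -4.39 Frad 0.56 Fz 8.82 z 0.1602
40 [[-0.006, -0.0027], [-0.0118, -0.0057], [-0.0173, -0.0092]]
28 [[-0.0053, -0.0038], [-0.0103, -0.0081], [-0.015, -0.0126]]
16 [[-0.0044, -0.0049], [-0.0084, -0.01], [-0.0121, -0.0154]]
4 [[-0.0033, -0.0057], [-0.0061, -0.0115], [-0.0086, -0.0176]]
```

Call:
{"fn": "move_arm", "kwargs": {"deltas": [[[-0.006,-0.0027,0,0,1],[-0.0118,-0.0057,0,0,1],[-0.0173,-0.0092,0,0,1],[-0.0173,-0.0092,0,0,1]]]}}

```text
clock: 13.6
position: [0.6368, 0.0784, 0.1603]
ee_rot: [-0.001, 0.243, 0.97, 0.002]
contact_force: [-0.6, 2.6, 7.8]
width: 0.0208
gripper_force: 30.1
```

```bash
python3 -c "
from h import *
rep()"
```

```text
phi 29.9 r 0.0765 yaw 151.9 Ftan(cw) -2.55 Frad 0.75 Fz 7.81 z 0.1603
```

Call:
{"fn": "move_arm", "kwargs": {"deltas": [[[-0.0053,-0.0038,0,0,1],[-0.0103,-0.0081,0,0,1],[-0.015,-0.0126,0,0,1],[-0.015,-0.0126,0,0,1]]]}}

```text
clock: 14.0
position: [0.6434, 0.0639, 0.1604]
ee_rot: [0.0, 0.243, 0.97, 0.003]
contact_force: [-0.1, 3.8, 6.3]
width: 0.0212
gripper_force: 29.9
```

Call:
{"fn": "move_arm", "kwargs": {"deltas": [[[-0.0044,-0.0049,0,0,1],[-0.0084,-0.01,0,0,1],[-0.0121,-0.0154,0,0,1],[-0.0121,-0.0154,0,0,1]]]}}

```text
clock: 14.4
position: [0.6469, 0.0482, 0.1605]
ee_rot: [0.001, 0.243, 0.97, 0.003]
contact_force: [1.1, 2.2, 5.8]
width: 0.0212
gripper_force: 29.8
```

Run:
```python
from h import *
rep()
for a in(-8,-20,-32,-44,-56,-68):print(a,arc(a,(a-4,a-8,a-12),152))
```

```text
phi 5.9 r 0.0769 yaw 151.9 Ftan(cw) -2.04 Frad 1.29 Fz 5.79 z 0.1605
-8 [[-0.002, -0.0062], [-0.0036, -0.0126], [-0.0047, -0.019]]
-20 [[-0.0007, -0.0065], [-0.0009, -0.013], [-0.0007, -0.0196]]
-32 [[0.0007, -0.0065], [0.0018, -0.013], [0.0034, -0.0193]]
-44 [[0.002, -0.0062], [0.0045, -0.0123], [0.0073, -0.0182]]
-56 [[0.0033, -0.0057], [0.0069, -0.0111], [0.011, -0.0162]]
-68 [[0.0044, -0.0049], [0.0091, -0.0094], [0.0141, -0.0136]]
```

Call:
{"fn": "move_arm", "kwargs": {"deltas": [[[-0.0033,-0.0057,0,0,1],[-0.0061,-0.0115,0,0,1],[-0.0084,-0.0176,0,0,1],[-0.0084,-0.0176,0,0,1]]]}}

```text
clock: 14.8
position: [0.6469, 0.0323, 0.1606]
ee_rot: [0.002, 0.243, 0.97, 0.003]
contact_force: [3.1, 2.1, 4.6]
width: 0.0211
gripper_force: 29.8
```

Call:
{"fn": "move_arm", "kwargs": {"deltas": [[[-0.0016,-0.0062,0,0,1],[-0.0028,-0.0127,0,0,1],[-0.0036,-0.0192,0,0,1],[-0.0036,-0.0192,0,0,1]]]}}

```text
clock: 15.2
position: [0.6439, 0.0186, 0.1611]
ee_rot: [0.004, 0.243, 0.97, 0.005]
contact_force: [5.9, 5.3, 3.8]
width: 0.0212
gripper_force: 29.9
```

The force jumped from about 2.4 N to 6.8 N. One small 2.5° step will confirm a stiff stop.

Call:
{"fn": "move_arm", "kwargs": {"deltas": [[[-0.0002,-0.002,0,0,1],[-0.0004,-0.004,0,0,1],[-0.0004,-0.004,0,0,1]]]}}

```text
clock: 15.5
position: [0.6433, 0.0165, 0.1612]
ee_rot: [0.004, 0.243, 0.97, 0.005]
contact_force: [7.4, 7.8, 4.7]
width: 0.0211
gripper_force: 29.9
```

```bash
python3 -c "
from h import *
rep()"
```

```text
phi -18.1 r 0.0767 yaw 151.8 Ftan(cw) -9.67 Frad 4.6 Fz 4.72 z 0.1612
```

The stop is confirmed: stiff, at about 170° turned. I'll ease back to unload the spring, release and rise.

Call:
{"fn": "move_arm", "kwargs": {"deltas": [[[0.0003,0.004,0,0,1],[0.0006,0.008,0,0,1],[0.001,0.013,0,0,1],[0.001,0.013,0,0,0.5],[0.001,0.013,0,0,-1],[0.001,0.013,0,0,-1],[0.001,0.013,0,0,-1],[0.001,0.013,-0.03,0,-1],[0.001,0.013,-0.0625,0,-1],[0.001,0.013,-0.08,0,-1],[0.001,0.013,-0.08,0,-1]]]}}

```text
clock: 16.6
position: [0.6434, 0.021, 0.2256]
ee_rot: [0.002, 0.243, 0.97, -0.0]
contact_force: [0.3, 0.6, 0.4]
width: 0.0855
gripper_force: 0.0
```

Run:
```python
from h import *
h=here();print(h)
b=manip.get_image("scene")[:,:,::-1]
cv2.imwrite("pics/s5.png",b)
cv2.imwrite("pics/c5.png",cv2.resize(b[175:300,230:355],(750,600)[:1]*1+(600,)if 0 else (600,600),interpolation=cv2.INTER_CUBIC))
for p in(0,-10,-20):
    k=np.array([.5704+.075*np.cos(np.radians(p)),.0403+.075*np.sin(np.radians(p)),.1685]);print(p,(proj("scene",k)-[230,175])*4.8)
```

```text
(np.float64(0.6434014465670784), np.float64(0.02101829387562817), np.float64(0.22555458866224762), np.float64(151.87028579265936))
0 [227.82599409 311.08783106]
-10 [205.84746068 302.51625048]
-20 [186.47619621 291.23808624]
```

View pics/c5.png

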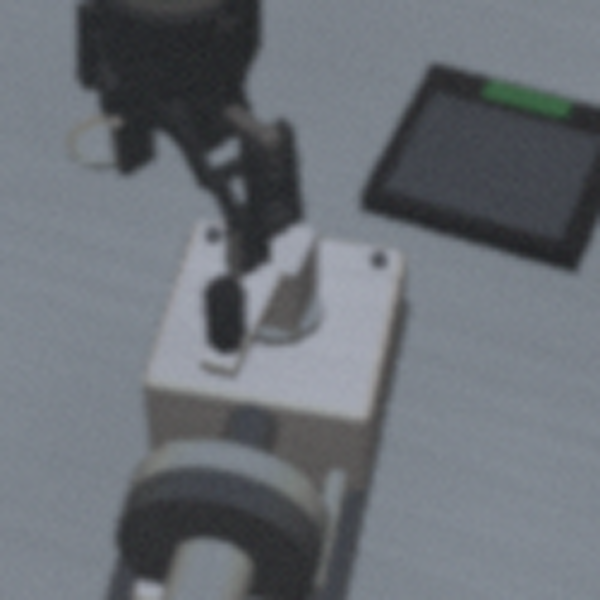

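The crank sprang back to yaw about 0° (knob at crop (225,313), against a predicted (228,311) for 0°), and its hub is still seated. I'll grip the hub at tool yaw 180°.

Run:
```python
from h import *
h=here();print(delta(h,(.5704,.0403,.2256,180)),delta(h,(.5704,.0403,.118,180)))
```

```text
[0.0908, -0.0214, -0.0021, -0.2344] [0.0908, -0.0214, 0.1324, -0.2344]
```

Call:
{"fn": "move_arm", "kwargs": {"deltas": [[[0.05,-0.01,0,-0.07,-1],[0.0908,-0.0214,0,-0.14,-1],[0.0908,-0.0214,0,-0.2344,-1],[0.0908,-0.0214,0,-0.2344,-1],[0.0908,-0.0214,0.03,-0.2344,-1],[0.0908,-0.0214,0.07,-0.2344,-1],[0.0908,-0.0214,0.11,-0.2344,-1],[0.0908,-0.0214,0.13,-0.2344,-1],[0.0908,-0.0214,0.13,-0.2344,-1]]], "squeeze": 30}}

```text
clock: 17.55
position: [0.5669, 0.0406, 0.1154]
ee_rot: [-0.005, -0.0, 1.0, 0.0]
contact_force: [-0.4, 0.2, 0.4]
width: 0.0854
gripper_force: 0.0
```

Call:
{"fn": "move_arm", "kwargs": {"deltas": [[[0.0,0,-0.002,0,0],[0,0,-0.002,0,0.5],[0,0,-0.002,0,1],[0,0,-0.002,0,1],[0,0,-0.002,0,1],[0,0,-0.002,0,1]]], "squeeze": 40}}

```text
clock: 18.15
position: [0.5714, 0.0388, 0.1229]
ee_rot: [0.001, -0.001, 1.0, -0.002]
contact_force: [-1.1, -5.8, 3.1]
width: 0.0353
gripper_force: 40.7
```

Run:
```python
from h import *
s=manip.get_state();print(here(),s["contact_force"],s["moment"],s["width"])
```

```text
(np.float64(0.5713577266479564), np.float64(0.03877065839619885), np.float64(0.12287496139217594), np.float64(180.08254768681283)) [-1.08524141 -5.7729744   3.13797859] [-0.88276557  0.11957097  0.06056974] 0.03528243365755925
```

Call:
{"fn": "move_arm", "kwargs": {"deltas": [[[0,-0.001,0,0,1],[0,-0.0015,-0.004,0,1],[0,-0.0015,-0.01,0,1],[0,-0.0015,-0.016,0,1],[0,-0.0015,-0.022,0,1],[0,-0.0015,-0.028,0,1]]]}}

```text
clock: 18.75
position: [0.571, 0.039, 0.1428]
ee_rot: [0.0, -0.0, 1.0, -0.0]
contact_force: [2.8, -4.1, -8.0]
width: 0.0352
gripper_force: 40.8
```

Call:
{"fn": "move_arm", "kwargs": {"deltas": [[[0,0,-0.01,0,1],[0,0,-0.02,0,1],[0,0,-0.03,0,1],[0,0,-0.045,0,1],[0,0,-0.07,0,1],[0,0,-0.07,0,1]]]}}

```text
clock: 19.35
position: [0.5725, 0.0397, 0.2031]
ee_rot: [0.003, -0.0, 1.0, 0.0]
contact_force: [1.1, 0.2, -2.7]
width: 0.0354
gripper_force: 41.5
```

Run:
```python
from h import *
h=here();print(h,manip.get_state()["contact_force"]);
print(delta(h,(.463,.313,h[2],180)),[delta(h,(.463,.313,z,180)) for z in(.06,.034)])
b=manip.get_image("scene")[:,:,::-1];cv2.imwrite("pics/s6.png",b)
cv2.imwrite("pics/c6.png",cv2.resize(b[120:310,230:430],None,fx=3,fy=3,interpolation=cv2.INTER_CUBIC))
```

```text
(np.float64(0.5725173512058099), np.float64(0.039749417303531244), np.float64(0.20312329844673258), np.float64(180.02892023356637)) [ 1.05964223  0.21528188 -2.70911136]
[0.1367, 0.3416, -0.0, 0.0002] [[0.1367, 0.3416, 0.1789, 0.0002], [0.1367, 0.3416, 0.2114, 0.0002]]
```

View pics/c6.png

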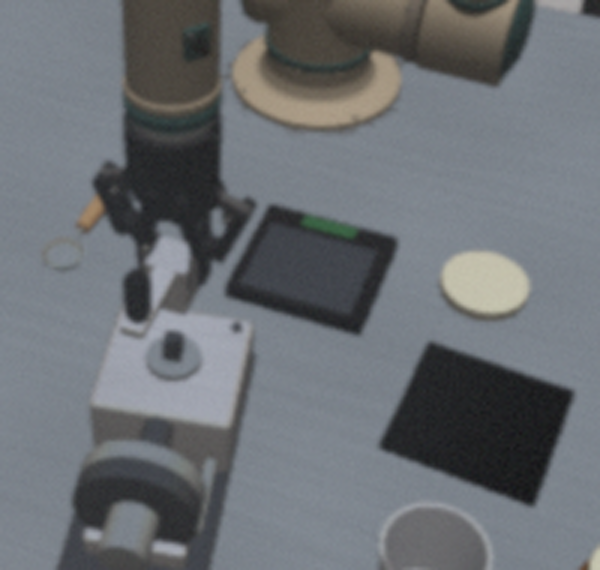

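The picture shows the crank clear of the shaft and upright in the gripper. The mat is free at about crop (478,422). I'll carry it there.

Call:
{"fn": "move_arm", "kwargs": {"deltas": [[[0.02,0.05,0,0,1],[0.04,0.1,0,0,1],[0.06,0.15,0,0,1],[0.08,0.2,0,0,1],[0.1,0.25,0,0,1],[0.12,0.3,0,0,1],[0.1367,0.3416,0.03,0,1],[0.1367,0.3416,0.08,0,1],[0.1367,0.3416,0.13,0,1],[0.1367,0.3416,0.16,0,1],[0.1367,0.3416,0.17,0,1],[0.1367,0.3416,0.17,0,1]]]}}

```text
clock: 20.6
position: [0.4601, 0.3123, 0.0623]
ee_rot: [-0.002, -0.0, 1.0, -0.001]
contact_force: [0.6, 0.7, -3.3]
width: 0.0352
gripper_force: 41.7
```

Run:
```python
from h import *
s=manip.get_state();print(here(),s["contact_force"])
```

```text
(np.float64(0.46014688693327654), np.float64(0.3122852159174836), np.float64(0.06230422849423648), np.float64(180.0180497650896)) [ 0.55513665  0.72356907 -3.27881362]
```

Underside is at about 0.034. I'll lower 28 mm, then continue until it touches.

Call:
{"fn": "move_arm", "kwargs": {"deltas": [[[0,0,0.01,0,1],[0,0,0.02,0,1],[0,0,0.028,0,1],[0,0,0.034,0,1],[0,0,0.036,0,1],[0,0,0.036,0,1]]]}}

```text
clock: 21.2
position: [0.4611, 0.3127, 0.0347]
ee_rot: [-0.0, -0.0, 1.0, -0.0]
contact_force: [-1.2, -1.1, -3.6]
width: 0.0354
gripper_force: 41.9
```

Call:
{"fn": "move_arm", "kwargs": {"deltas": [[[0,0,0.0015,0,1],[0,0,0.0025,0,1],[0,0,0.0035,0,1],[0,0,0.0035,0,1]]]}}

```text
clock: 21.6
position: [0.4611, 0.3127, 0.032]
ee_rot: [-0.0, -0.0, 1.0, -0.0]
contact_force: [-1.1, 0.2, -4.5]
width: 0.0357
gripper_force: 41.9
```

Call:
{"fn": "move_arm", "kwargs": {"deltas": [[[0,0,0.001,0,1],[0,0,0.002,0,1],[0,0,0.002,0,1],[0,0,0.002,0,1]]]}}

```text
clock: 22.0
position: [0.4611, 0.3128, 0.0318]
ee_rot: [0.0, -0.0, 1.0, 0.0]
contact_force: [-1.9, -1.1, 6.7]
width: 0.0356
gripper_force: 43.0
```

Touchdown, at the expected height. I'll release and rise.

Call:
{"fn": "move_arm", "kwargs": {"deltas": [[[0,0,0,0,0.5],[0,0,0,0,0],[0,0,0,0,-1],[0,0,0,0,-1],[0,0,0,0,-1],[0,0,-0.03,0,-1],[0,0,-0.08,0,-1],[0,0,-0.14,0,-1],[0,0,-0.2,0,-1],[-0.05,-0.1,-0.25,0,-1],[-0.05,-0.15,-0.25,0,-1],[-0.05,-0.2,-0.25,0,-1]]]}}

```text
clock: 23.2
position: [0.5005, 0.1746, 0.2298]
ee_rot: [0.002, -0.001, 1.0, 0.0]
contact_force: [0.8, -1.0, 0.8]
width: 0.0858
gripper_force: 0.0
```

Run:
```python
from h import *
print(here())
b=manip.get_image("scene")[:,:,::-1];cv2.imwrite("pics/s7.png",b)
cv2.imwrite("pics/c7.png",cv2.resize(b[170:330,230:430],None,fx=3.5,fy=3.5,interpolation=cv2.INTER_CUBIC))
print((proj("scene",[.461,.313,.054])-[230,170])*3.5)
```

```text
(np.float64(0.5005245564413965), np.float64(0.17455329621616358), np.float64(0.22977241350813185), np.float64(180.12420015719252))
[573.08692539 270.69905994]
```

View pics/c7.png

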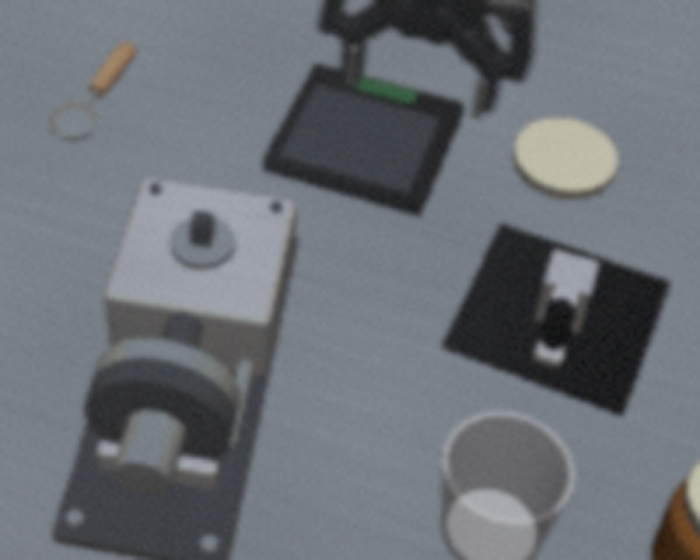

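The crank stands upright on the mat, with its hub top at crop (572,270) against a predicted (573,271). The gripper is clear and nothing else has moved.

```bash
python3 -c "
from rig import manip
print(manip.sign_off())"
```

```text
the job is handed in; nothing more can be done
None
```

I fitted the crank home, wound it clockwise by its knob to a firm stop (about 170°, peak about 10 N at the knob, below the 12 N limit), and set it upright near the middle of the mat. I handed the job in at about 23 s; the hand-in gave no verdict, and I judged the plates' meeting by feel because the gap was too small to read in the images.

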